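Wind the jar clamp tight with its fold-out crank handle

TASK

Grip the jar in the worktop clamp: swing the folded crank handle up until it stands fully upright, wind the crank clockwise with it until the jar is held firmly between the pad and the V stop (roughly 25 N of squeeze, never straining the glass), then fold the handle back down flat on the crank without loosening the clamp. Leave the jar standing upright and the other things on the worktop where they are.

Things in the scene. Friction and masses are not known exactly. Their poses are not given: they have to be found in the camera images.
- clamp_base: Jar clamp fixed to the worktop: pale wooden board 300 x 112 x 12 mm, grey gearbox 82 x 82 mm whose top is 74 mm up, two steel rails. Origin under the crank axis, on the worktop; x along the rails from the gearbox to the jar and the V stop, z up. The board runs from x = -48 to 252 mm.
- crank_axis (a point): Fixed point on the crank's upright turning axis, 102 mm above the worktop, level with the handle's fold hinge; axes as the clamp's. The steel crank arm, 14 mm wide, turns here above the gearbox; its top is 92 mm above the worktop and it runs from 14 mm behind the axis to 63 mm out. Crank friction holds up to 35 N of squeeze when let go.
- crank (a joint): Angle of the crank arm (rad), growing clockwise seen from above; 0: arm towards the jar; starts within 0.8 of that. Clockwise drives the jaw to the jar, 45 mm a turn; 0.8 to 1.6 turns are needed. It stays where left: friction 0.25 N m, 4.5 N at the handle when idling; each 10 N of squeeze on the jar adds 0.072 N m, 1.3 N along the handle's path.
- handle (a joint): Fold angle of the crank handle (rad): 0 folded flat along the top of the arm, its free end pointing inward to the axis; 1.57 standing upright at the end of the arm, where it meets a firm stop. It stays where it is left (friction 0.06 N m).
- handle_hinge (a point): Fold hinge of the handle on the end of the crank arm, 55 mm from the crank axis, 102 mm above the worktop. The hinge pin lies level, across the arm.
- handle_grip (a point): Point on the handle's centre line, 42 mm from the fold hinge. The handle is a black round sleeve, 16 mm in diameter, 12 to 58 mm from the hinge, turning freely about its own length, so it can be held while cranking. Folded, its centre line is level, 102 mm above the worktop, 10 mm above the arm's top; the free end lies 3 mm beyond the crank axis.
- jaw: The moving jaw, a dark steel plate 70 mm wide and 66 mm high on the rails; origin on the middle of the board's top under the plate's centre, 80 mm ahead of the crank axis when the crank angle is 0. A black rubber pad on springs stands in front of it, its face 15 mm ahead of this origin; it is pressed in by 1 mm for each 10 N.
- jar: Glass jar, black lid, loose on the board between pad and V stop; 63 mm in diameter, 94 mm high, 0.33 kg; origin at the centre of its underside, z up. The pad pushes it into the pale wooden V stop, pegged differently each time and not measured: the jar's axis ends 168 to 184 mm from the crank axis, so feel for the grip. 10 to 45 N holds it well; over 50 N endangers the glass.
- onion: Red onion, 84 mm, a bystander.
- spice_jar: Spice jar with a dark cap, 41 mm in diameter, 105 mm high, a bystander.
- mug: Green and white mug, 78 mm in diameter, 101 mm high, a bystander.
- tin: Food tin, 75 mm in diameter, 58 mm high, a bystander.
- peg: Wooden clothes peg, 72 mm long, a bystander lying near the front edge.

How it is judged:
By the outcome, as a careful person would: the job done as asked, in the order asked, and still so for the second after the job is handed in, with the robot touching nothing.
It also fails if it takes over 72 s, if anything falls off the work surface, if the arm or the gripper's body presses on something with over 40 N, if the wrist force passes 120 N, or if a joint passes its speed limit or range.

ROBOT

A 6-joint arm with a two-finger parallel gripper is mounted at the origin on a cart in front of the work surface, level with it; the furniture and walls round the work are solid. World frame = base frame: x ahead of the robot, y to its left, z up, the work surface at z = 0. Lengths are in mm, angles in rad, forces in N, time in s.
With the tool pointing down it reaches from about 275 to 1000 mm from the base axis. Payload 8.4 kg.
Tool frame: the origin (TCP) lies between the finger pads; the fingertips stand r.finger_overhang ahead of it and the grasp point (between the pads) is the TCP (r.finger_overhang is the distance from the TCP to the fingertips, in mm); z points along the fingers, y is the line along which they close (so a half turn about z gives the same grasp; the last joint's range is limited). The gripper opens to 85 mm and grips with 20 to 120 N. Pads are 22 mm wide; open, the fingers measure 114 mm over their backs; the gripper's body (76 mm by 85 mm) begins 54 mm behind the grasp point. The pads swing forward as they close: fully open they stand 13 mm farther back than shut.
Start: joints at [1.103, 0.353, 1.633, -0, 1.155, -0.002], TCP at [280.71, 558.417, 250.281] pointing down, gripper open.
Joint ranges: [-2.63, 2.63], [-0.92, 2.1], [0.06, 2.66], [-1.3, 4.44], [0, 2.69], [-3.02, 3.02]. Speed limits (rad/s): [2.22, 2.22, 2.79, 3.14, 3.14, 3.14].

INTERFACE

Orientations are given as [roll, pitch, yaw] about the fixed x, y, z axes, in that order (R = Rz(yaw) Ry(pitch) Rx(roll)).
In Python, from rig import r, cams, sign_off gives the robot as it stands.
- The arm moves only by the shell command python3 -m crank 'ROWS' [FORCE]. ROWS is JSON, a list of rows, each a list of 7 numbers: the shift along the tool's x, y, z in m, then the turn, a rotation vector about the tool's x, y, z in rad, then the closure, from 0 (fully open) to 1 (shut). In form: [[dx, dy, dz, ax, ay, az, gripper], ...]. A call has 1 to 5 rows; each row is the pose to reach, as a shift and turn from the pose commanded when the call began, along the tool's axes at that moment; what a row does not reach only later rows make up. A row lasts 1/10 s, in which the tool goes at most 50 mm and 8.59 degrees, less where a joint would pass 70% of its speed; a pose out of reach is approached as far as the arm can. A call with a gripper value outside its range is refused whole. The fingers move at their own pace and stop on an object; FORCE is the grip in N (left out, the last holds). Time passes only in rows, so rows that repeat a pose let the fingers close. It gives the time, the measured TCP pose, the force, the opening and the grip force at its end, in the units of the state.
- r.sense(): the state, without advancing time (a new reading comes with each control period).
- cams.grab_frame(name): name is "scene" or "top" or "wrist"; returns a dict with "image" (420x560x3 uint8, red, green, blue), "fx", "fy", "cx", "cy" (pixels), "position" and "orientation" of the camera in the world. Camera axes: x right, y down, z forward; pixel columns grow to the right and rows downward; lengths in mm; the calibration is good to about 2 mm. A picture is of the moment at which its call begins. There is no depth.
- sign_off(): hands the job in; it is judged then, once.
The state is a dict: "clock": time; "qpos": joint angles; "qvel": joint speeds; "joint_efforts": joint torques, N m; "eef_pos": TCP position; "tcp_rot": TCP orientation; "contact_force": force on the tool from outside, world axes, zero at the start; "wrist_torque": the same for the moment, N m; "opening": opening from 0.0 (shut) to 1.0 (fully open); "grasp_force": force on a finger pad.
Only numpy, scipy, OpenCV 4.12 (cv2) and the standard library are available. Lean on these libraries where they do the work, as an engineer would, in place of code of your own. Each camera call takes 0.05 s, during which the arm holds its last target. There are 200 camera calls.

## Working session

There is one attempt and no reset: what is moved stays moved. The work goes in short steps, Python scripts to look and compute and a shell command to move; the robot and the scene stay as the last step left them, time stands still between calls to the robot, and variables do not carry over. Pictures are saved under pics/ and viewed, at most 13 in all, crops included, and the job is handed in when it is done.

```bash
ls; mkdir -p pics
python3 - <<'E'
from rig import r,cams
import cv2,numpy as np
print(r.sense(), r.finger_overhang)
for n in ["scene","top"]:
    f=cams.grab_frame(n); print(n,{k:f[k] for k in f if k!="image"})
    cv2.imwrite(f"pics/{n}0.png",cv2.resize(f["image"][:,:,::-1],(800,600),interpolation=cv2.INTER_CUBIC))
    np.savez(f"pics/{n}0.npz",**f)
E
```

```text
pics
{'clock': 0.0, 'qpos': array([ 1.10258305e+00,  3.53667225e-01,  1.63412580e+00,  5.71766015e-06,
        1.15516256e+00, -2.40588489e-03]), 'qvel': array([-0.00038863,  0.0011831 , -0.00146835,  0.00077377,  0.00180051,
        0.00037351]), 'joint_efforts': array([ 1.32219186e-03, -6.05268645e+01, -3.42062330e+01,  9.08953348e-05,
        9.41460778e-03,  1.14282523e-05]), 'eef_pos': array([280.52124738, 558.02409931, 249.55329697]), 'tcp_rot': array([-3.14022974e+00, -8.50674530e-06,  2.67578294e+00]), 'contact_force': array([ 0.16595634, -0.6094758 ,  0.51967997]), 'wrist_torque': array([ 0.02660389, -0.00296036, -0.00788423]), 'grasp_force': 0.0, 'opening': 0.9982325454266565} 19.0
scene {'fx': 512.0177627488548, 'fy': 512.0177627488548, 'cx': 282.64731099303475, 'cy': 209.90321584132494, 'position': array([-223.3515981 , -489.52554439,  703.6668133 ]), 'orientation': array([-2.12721726,  0.00278231, -0.94340828])}
top {'fx': 389.8814973525281, 'fy': 389.8814973525281, 'cx': 282.76030757606065, 'cy': 206.1078029961528, 'position': array([ 479.50924036,   60.38337049, 1134.67976847]), 'orientation': array([-3.10088813,  0.01562735, -1.59769155])}
```

View pics/top0.png

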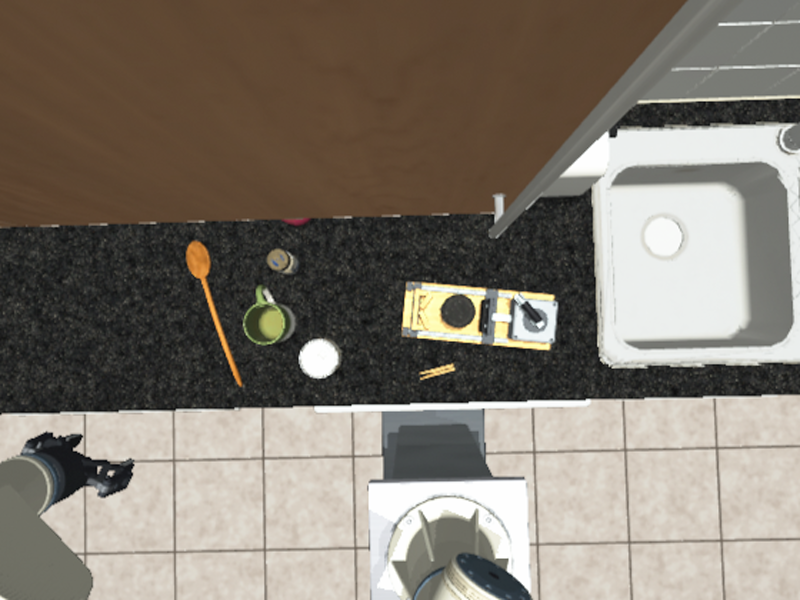

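View pics/scene0.png

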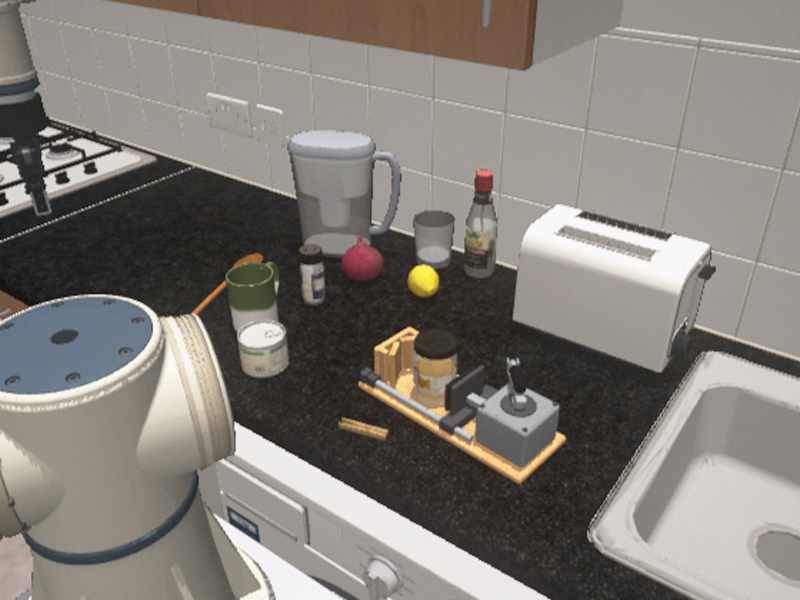

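The top view (800x600 scale) shows the board from about (404,283)-(402,340) to (557,293)-(551,349), the gearbox at about (534,321), and the crank arm pointing up-left to about (517,296). The clamp's x axis runs left in the image. Next I'll zoom in and compute the pose.

```bash
cat > h.py <<'E'
import numpy as np,cv2
from scipy.spatial.transform import Rotation as R
def ray(f,u,v,z):
    d=R.from_euler('xyz',f["orientation"]).apply([(u-f["cx"])/f["fx"],(v-f["cy"])/f["fy"],1.])
    p=np.asarray(f["position"]); return p+d*(z-p[2])/d[2]
def proj(f,P):
    c=R.from_euler('xyz',f["orientation"]).inv().apply(np.asarray(P)-f["position"])
    return np.array([f["fx"]*c[0]/c[2]+f["cx"],f["fy"]*c[1]/c[2]+f["cy"]])
E
python3 - <<'E'
from h import *
f=dict(np.load("pics/top0.npz"))
k=.7
for n,u,v in [("vl_top",405,283),("vl_bot",402,340),("g_top",557,293),("g_bot",551,349)]:
    print(n,ray(f,u*k,v*k,12).round(1))
for n,u,v,z in [("tip",517,296,92),("handle_end",543,325,102),("jarlid",459,311,94+12)]: print(n,ray(f,u*k,v*k,z).round(1))
im=f["image"][185:260,275:400]; cv2.imwrite("pics/c1.png",cv2.resize(im[:,:,::-1],(800,480),interpolation=cv2.INTER_CUBIC))
E
```

```text
vl_top [548.7  73.9  12. ]
vl_bot [434.1  83.1  12. ]
g_top [ 520.1 -230.8   12. ]
g_bot [ 408.3 -214.6   12. ]
tip [ 513.7 -135.5   92. ]
handle_end [ 458.5 -179.5  102. ]
jarlid [488.5 -25.3 106. ]
```

View pics/c1.png

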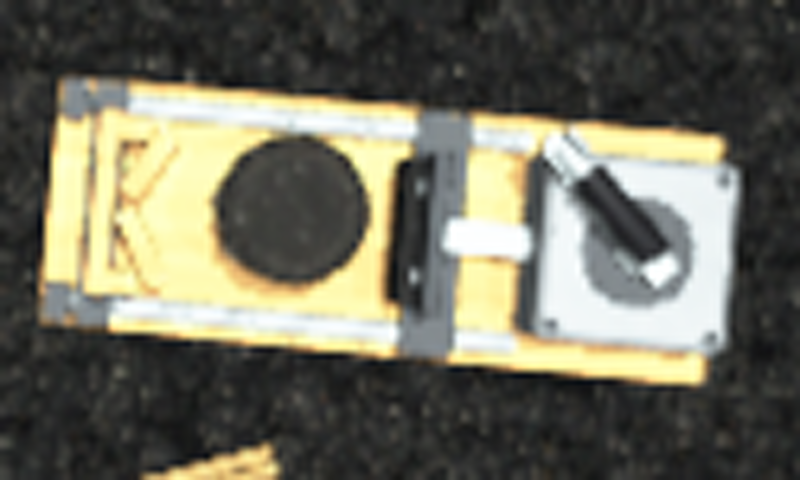

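The crop (6.4x) shows the gearbox disc centred near (638,252). The arm tip is near (562,140), the arm's rear end near (672,275), and the black sleeve lies from (590,180) to (660,255). Board corners are at about (62,78), (42,322), (725,133) and (706,384).

Run:
```python
from h import *
f=dict(np.load("pics/top0.npz"))
w=lambda u,v,z: ray(f,275+(u+.5)/6.4-.5,185+(v+.5)/6.4-.5,z)
c=[w(*p,12) for p in [(62,78),(42,322),(725,133),(706,384)]]
a=(c[0]+c[1])/2; b=(c[2]+c[3])/2; d=a-b; L=np.linalg.norm(d); d/=L
print("len",L,"yaw",np.arctan2(d[1],d[0]),"axis from board",b+48*d)
print("disc",w(638,252,77),"gearbox",np.mean([w(*p,74) for p in [(545,152),(742,170),(720,352),(532,335)]],axis=0))
t=w(562,142,92);e=w(668,278,92);g=t-e
print("tip",t,"rear",e,np.linalg.norm(g),"ang",np.arctan2(g[1],g[0]),"axis",e+g*14/77)
s=w(592,182,102);q=w(660,250,102);g=s-q
print("sleeve",s,q,np.linalg.norm(g),np.arctan2(g[1],g[0]))
```

```text
len 298.1872267384038 yaw 1.4557598568143668 axis from board [ 469.08489187 -170.93403429   12.        ]
disc [ 468.00335134 -169.99677019   77.        ] gearbox [ 467.96025649 -169.25371575   74.        ]
tip [ 514.79692691 -136.83579005   92.        ] rear [ 457.04270167 -178.75923316   92.        ] 71.3661377350141 ang 0.6278939048387934 axis [ 467.5434699  -171.13678896   92.        ]
sleeve [ 497.61394188 -146.69764899  102.        ] [ 468.85567563 -173.60854514  102.        ] 39.3857107237091 0.7522255350283843
```

```bash
cat >> h.py <<'E'
def go(s,p,yaw,roll=np.pi,pitch=0.):
    A=R.from_euler('xyz',s["tcp_rot"]); B=R.from_euler('xyz',[roll,pitch,yaw])
    return (A.inv().apply(np.asarray(p)-s["eef_pos"])/1000).round(4),(A.inv()*B).as_rotvec().round(3)
E
python3 -m crank '[[-0.5,-0.554,0.05,0,0,1.986,0.5],[-0.5,-0.554,0.05,0,0,1.986,0.5],[-0.5,-0.554,0.05,0,0,1.986,0.5],[-0.5,-0.554,0.05,0,0,1.986,0.5],[-0.5,-0.554,0.05,0,0,1.986,0.5]]' 20
python3 -c "
from h import *; from rig import r
s=r.sense();print(s['eef_pos'],s['tcp_rot'],s['qpos'],go(s,[478,-162,200],.69))"
```

```text
clock: 0.6
eef_pos: [346.8, 315.9, 233.2]
tcp_rot: [-3.141, 0.0, 1.92]
contact_force: [1.6, -0.0, 0.5]
opening: 0.501
grasp_force: 0.0
[346.77369039 315.94690394 233.22781407] [-3.14142685e+00  2.31730784e-04  1.92023143e+00] [ 7.35823679e-01  1.27824684e-01  1.97342027e+00 -1.76381489e-04
  1.04058861e+00  3.86477814e-01] (array([-0.494 , -0.0403,  0.0333]), array([-0.  ,  0.  ,  1.23]))
```

```bash
python3 -m crank '[[-0.494,-0.04,0.033,0,0,1.23,0.5],[-0.494,-0.04,0.033,0,0,1.23,0.5],[-0.494,-0.04,0.033,0,0,1.23,0.5],[-0.494,-0.04,0.033,0,0,1.23,0.5],[-0.494,-0.04,0.033,0,0,1.23,0.5]]'
python3 -c "
from h import *; from rig import r
s=r.sense();print(s['eef_pos'],s['tcp_rot'],s['qpos'],go(s,[478,-162,200],.69))"
```

```text
clock: 1.1
eef_pos: [414.4, 75.8, 216.9]
tcp_rot: [3.141, -0.0, 1.17]
contact_force: [1.3, 0.2, 1.1]
opening: 0.5
grasp_force: 0.0
[414.39395043  75.84153212 216.90527279] [ 3.14130337e+00 -1.96719575e-04  1.16992331e+00] [1.77448950e-01 7.04319442e-02 2.08105927e+00 7.89556334e-06
 9.89751662e-01 5.78317662e-01] (array([-0.1942,  0.1514,  0.0169]), array([ 0.  , -0.  ,  0.48]))
```

```bash
python3 -m crank '[[-0.194,0.151,0.017,0,0,0.48,0.6],[-0.194,0.151,0.017,0,0,0.48,0.6],[-0.194,0.151,0.017,0,0,0.48,0.6],[-0.194,0.151,0.017,0,0,0.48,0.6],[-0.194,0.151,0.017,0,0,0.48,0.6]]'
python3 -m crank '[[0,0,0,0,0,0,0.6],[0,0,0,0,0,0,0.6]]'
python3 - <<'E'
from h import *; from rig import r,cams
f=cams.grab_frame("wrist");s=r.sense();print(s['eef_pos'],s['tcp_rot'],s['qpos'],go(s,[478,-162,102],.69))
np.savez("pics/w1.npz",**f); im=cv2.resize(f["image"][:,:,::-1],(800,600),interpolation=cv2.INTER_CUBIC)
a=np.array([468,-170,0.]);
for th in (.62,.69,.76):
    d=np.array([np.cos(th),np.sin(th),0])
    p=[proj(f,a+d*k+[0,0,102])/.7 for k in (-3,55)]
    cv2.line(im,*[tuple(int(x) for x in q) for q in p],(0,0,255) if th==.69 else (0,255,0),1)
print(f["position"],f["orientation"])
cv2.imwrite("pics/w1.png",im)
E
```

```text
clock: 1.6
eef_pos: [479.2, -161.8, 199.7]
tcp_rot: [3.142, -0.0, 0.694]
contact_force: [0.7, 0.7, 0.6]
opening: 0.402
grasp_force: 0.0
clock: 1.8
eef_pos: [478.6, -160.1, 199.4]
tcp_rot: [-3.14, 0.001, 0.693]
contact_force: [-0.3, 0.0, -0.1]
opening: 0.403
grasp_force: 0.0
[ 478.44447391 -159.12398961  199.49371968] [-3.14015220e+00  5.23197279e-04  6.94784370e-01] [-3.24251559e-01  2.25892947e-01  1.93716506e+00  3.72674638e-04
  9.80035626e-01  5.51552965e-01] (array([-0.0021,  0.0021,  0.0975]), array([-0.001,  0.001,  0.005]))
[ 540.20876751 -108.73081596  323.19932933] [ 2.82719501e+00  2.05625077e-03 -8.78402408e-01]
```

View pics/w1.png

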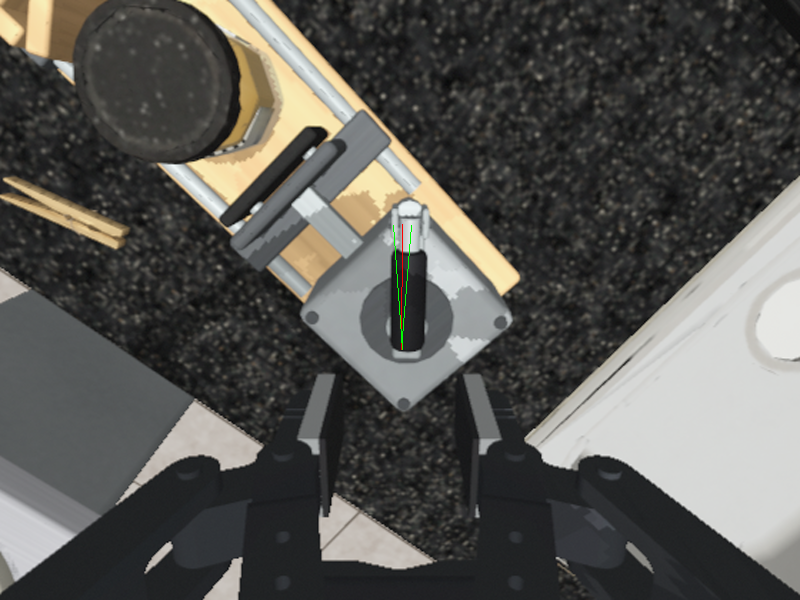

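The handle's centre line runs from about (406,349) at the free end to (410,222) at the hinge. It is straight and nearly aligned with the tool.

Run:
```python
from h import *; from rig import r
f=dict(np.load("pics/w1.npz"));s=r.sense()
h=ray(f,409.5*.7,222*.7,102);e=ray(f,406.5*.7,349*.7,102);g=h-e
th=np.arctan2(g[1],g[0]);print(h,e,np.linalg.norm(g),th)
d=g/np.linalg.norm(g); m=(h+e)/2; hh=m+d*29; ax=hh-55*d; gr=hh-42*d
print("hinge",hh,"axis",ax,"grip",gr, go(s,gr,th))
```

```text
[ 513.35109027 -136.51149354  102.        ] [ 467.35912332 -173.35590938  102.        ] 58.93022995783034 0.675414639741936
hinge [ 512.98809232 -136.80229318  102.        ] axis [ 470.0634646  -171.18944681  102.        ] grip [ 480.2092857  -163.06157413  102.        ] (array([-0.0011,  0.0043,  0.0975]), array([-0.001,  0.001,  0.019]))
```

```bash
python3 -m crank '[[-0.001,0.004,0.05,0,0,0.019,0.6],[-0.001,0.004,0.0975,0,0,0.019,0.6],[-0.001,0.004,0.0975,0,0,0.019,0.6],[-0.001,0.004,0.0975,0,0,0.019,0.6],[-0.001,0.004,0.0975,0,0,0.019,0.6]]' 20
python3 -m crank '[[0,0,0,0,0,0,0.9],[0,0,0,0,0,0,0.9],[0,0,0,0,0,0,0.9],[0,0,0,0,0,0,0.9],[0,0,0,0,0,0,0.9]]' 20
```

```text
clock: 2.35
eef_pos: [482.3, -162.8, 104.7]
tcp_rot: [3.139, -0.002, 0.678]
contact_force: [0.4, -0.3, 0.5]
opening: 0.398
grasp_force: 0.0
clock: 2.85
eef_pos: [482.0, -163.0, 104.1]
tcp_rot: [3.14, -0.002, 0.676]
contact_force: [-0.3, 4.8, 8.8]
opening: 0.176
grasp_force: 21.7
```

```bash
python3 -m crank '[[0.0004,0,-0.005,0,0,0,0.9],[0.0014,0,-0.0106,0,0,0,0.9],[0.003,0,-0.0155,0,0,0,0.9],[0.0055,0,-0.0205,0,0,0,0.9],[0.0085,0,-0.025,0,0,0,0.9]]'
```

```text
clock: 3.35
eef_pos: [487.3, -158.1, 127.8]
tcp_rot: [-3.142, 0.001, 0.677]
contact_force: [-0.2, -4.2, -5.3]
opening: 0.179
grasp_force: 19.7
```

```bash
python3 -m crank '[[0.006,0,-0.0065,0,0,0,0.9],[0.0133,0,-0.0112,0,0,0,0.9],[0.021,0,-0.0144,0,0,0,0.9],[0.028,0,-0.016,0,0,0,0.9],[0.034,0,-0.016,0,0,0,0.9]]'
python3 -m crank '[[0,0,0,0,0,0,0.9],[0,0,0,0,0,0,0.9]]'
python3 - <<'E'
from h import *; from rig import cams
f=cams.grab_frame("scene");np.savez("pics/s2.npz",**f)
print(proj(f,[470,-171,100]),proj(f,[513,-137,140]))
g=cams.grab_frame("wrist")
a=cv2.resize(f["image"][150:350,270:470,::-1],(400,400),interpolation=cv2.INTER_CUBIC)
b=cv2.resize(g["image"][:,:,::-1],(400,300)); b=cv2.copyMakeBorder(b,0,100,0,0,cv2.BORDER_CONSTANT)
cv2.imwrite("pics/s2.png",np.hstack([a,b]))
E
```

```text
clock: 3.85
eef_pos: [513.9, -136.8, 144.4]
tcp_rot: [3.141, 0.001, 0.677]
contact_force: [-6.3, -5.4, 6.4]
opening: 0.172
grasp_force: 19.2
clock: 4.05
eef_pos: [514.5, -136.5, 144.2]
tcp_rot: [3.141, -0.001, 0.677]
contact_force: [-2.2, -1.9, 5.6]
opening: 0.171
grasp_force: 20.2
[363.59783164 272.71586868] [360.24807138 238.21134103]
```

View pics/s2.png

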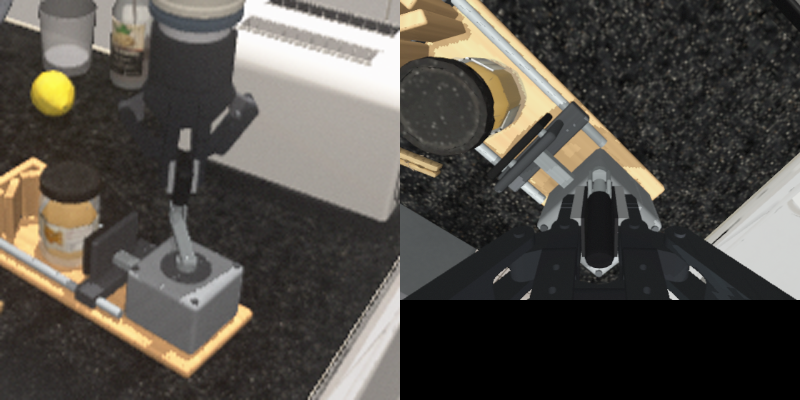

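The left panel shows the handle standing up from the arm's end inside the fingers. In the wrist view it is end-on between the pads. I'll push outward to confirm it's against the stop.

```bash
python3 -m crank '[[0.002,0,0,0,0,0,0.9],[0.002,0,0,0,0,0,0.9]]'; python3 -m crank '[[0.002,0,0,0,0,0,0.9],[0.002,0,0,0,0,0,0.9],[0.002,0,0,0,0,0,0.9]]'; python3 -c "
from h import *; from rig import r
s=r.sense();print(s['eef_pos'],s['contact_force'],s['wrist_torque'])"
```

```text
clock: 4.35
eef_pos: [515.4, -135.6, 144.1]
tcp_rot: [3.141, 0.001, 0.677]
contact_force: [-4.2, -3.7, 8.1]
opening: 0.17
grasp_force: 19.7
clock: 4.65
eef_pos: [516.8, -134.4, 144.0]
tcp_rot: [3.142, 0.001, 0.677]
contact_force: [-3.6, -4.2, 5.7]
opening: 0.164
grasp_force: 19.9
[ 516.75992034 -134.38587574  143.95354849] [-3.58069414 -4.2119417   5.67344216] [-0.77849726  0.85516914  0.04538671]
```

```bash
python3 -m crank '[[0.002,0,0,0,0,0,0.9],[0.002,0,0,0,0,0,0.9],[0.002,0,0,0,0,0,0.9]]'; python3 -m crank '[[0.002,0,0,0,0,0,0.9],[0.002,0,0,0,0,0,0.9],[0.002,0,0,0,0,0,0.9]]'
python3 - <<'E'
from h import *; from rig import cams
f=cams.grab_frame("scene");np.savez("pics/s3.npz",**f)
g=cams.grab_frame("wrist")
a=cv2.resize(f["image"][215:305,330:420,::-1],(400,400),interpolation=cv2.INTER_CUBIC)
b=cv2.resize(g["image"][200:400,180:380,::-1],(400,400)) 
cv2.imwrite("pics/s3.png",np.hstack([a,b]))
E
```

```text
clock: 4.95
eef_pos: [518.4, -133.0, 143.7]
tcp_rot: [3.142, 0.0, 0.677]
contact_force: [-3.2, -3.8, 4.3]
opening: 0.152
grasp_force: 18.8
clock: 5.25
eef_pos: [520.3, -131.6, 143.6]
tcp_rot: [3.141, -0.0, 0.677]
contact_force: [-2.8, -2.2, 3.7]
opening: 0.139
grasp_force: 17.5
```

View pics/s3.png

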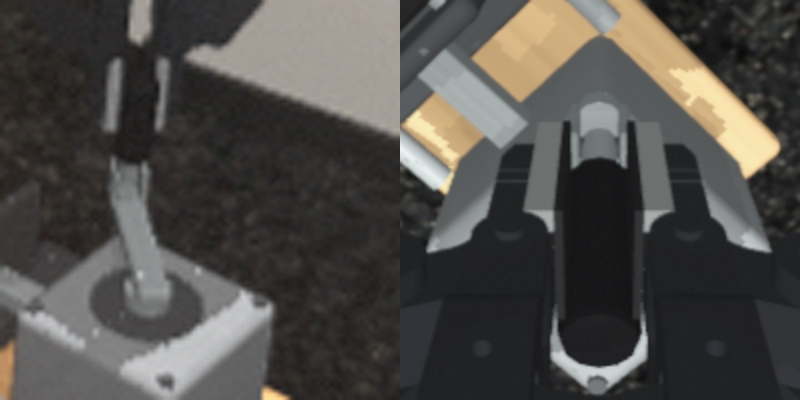

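The wrist view shows the sleeve end-on, sitting at the inner edge of the pads. The opening is shrinking while the force stays low, so the pads are sliding off a handle that is already at its stop. I'll open slightly, recentre on the upright handle and grip again.

```bash
python3 -m crank '[[0,0,0,0,0,0,0.72],[0,0,0,0,0,0,0.72],[-0.004,0,0,0,0,0,0.72],[-0.008,0,0,0,0,0,0.72],[-0.008,0,0,0,0,0,0.72]]'; python3 -m crank '[[0,0,0,0,0,0,0.95],[0,0,0,0,0,0,0.95],[0,0,0,0,0,0,0.95],[0,0,0,0,0,0,0.95]]' 30;  python3 - <<'E'
from h import *; from rig import r
s=r.sense();p=s['eef_pos'];A=R.from_euler('xyz',s['tcp_rot'])
print(p,s['tcp_rot'])
ax=np.array([469.7,-170.9,p[2]]);v=p-ax;r0=np.hypot(*v[:2]);t0=np.arctan2(v[1],v[0]);print(r0,t0)
for k in range(1,6):
    t=.675-k*np.radians(15);q=ax+55.8*np.array([np.cos(t),np.sin(t),0]);print(k*15,(A.inv().apply(q-p)/1000).round(4))
E
```

```text
clock: 5.85
eef_pos: [513.5, -136.7, 143.3]
tcp_rot: [-3.141, 0.0, 0.676]
contact_force: [0.9, -0.4, 0.7]
opening: 0.284
grasp_force: 0.0
clock: 6.25
eef_pos: [514.0, -136.7, 143.5]
tcp_rot: [3.141, 0.0, 0.677]
contact_force: [-0.9, -1.9, 1.7]
opening: 0.175
grasp_force: 29.9
[ 514.04996023 -136.66309786  143.5153973 ] [3.14137143e+00 2.59199989e-04 6.76928977e-01]
56.02753287544173 0.6574151736496774
15 [-0.0021  0.0135  0.    ]
30 [-0.0077  0.0269  0.    ]
45 [-0.0166  0.0384  0.    ]
60 [-0.0282  0.0473  0.    ]
75 [-0.0417  0.0528  0.    ]
```

```bash
cat >> h.py <<'E'
def st(c=(469.7,-170.9)):
    from rig import r
    s=r.sense();v=s['eef_pos'][:2]-np.array(c);t=np.arctan2(v[1],v[0]);F=s['contact_force']
    rad=v/np.hypot(*v);tan=np.array([rad[1],-rad[0]])
    print("t%.2f theta(cw from .675) %.1f rad %.1f z %.1f Frad %.1f Ftan %.1f Fz %.1f op %.3f"%(s['clock'],np.degrees(.675-t)%360,np.hypot(*v),s['eef_pos'][2],F[:2]@rad,F[:2]@tan,F[2],s['opening']))
    open('log.txt','a').write(' '.join(f'{x:.3f}' for x in [s['clock'],*s['eef_pos'],*F])+'\n')
E
python3 -m crank '[[-0.001,0.009,0,0,0,0,0.95],[-0.003,0.017,0,0,0,0,0.95],[-0.0065,0.0255,0,0,0,0,0.95],[-0.011,0.033,0,0,0,0,0.95]]'; python3 -c "
from h import *;st()"
python3 -m crank '[[-0.0055,0.0065,0,0,0,0,0.95],[-0.012,0.0125,0,0,0,0,0.95],[-0.0195,0.0165,0,0,0,0,0.95],[-0.0275,0.0205,0,0,0,0,0.95],[-0.036,0.0225,0,0,0,0,0.95]]';python3 -c "
from h import *;st()"
```

```text
clock: 6.65
eef_pos: [527.3, -168.4, 143.6]
tcp_rot: [-3.141, -0.002, 0.676]
contact_force: [4.5, 8.1, -0.4]
opening: 0.181
grasp_force: 36.4
t6.65 theta(cw from .675) 36.2 rad 57.7 z 143.6 Frad 4.8 Ftan -7.9 Fz -0.4 op 0.181
clock: 7.15
eef_pos: [512.5, -208.6, 143.5]
tcp_rot: [-3.14, -0.001, 0.676]
contact_force: [0.3, 6.6, 3.6]
opening: 0.178
grasp_force: 32.4
t7.15 theta(cw from .675) 80.0 rad 57.0 z 143.5 Frad -4.1 Ftan -5.1 Fz 3.6 op 0.178
```

```bash
python3 -m crank '[[-0.0097,0.0008,0,0,0,0,0.95],[-0.0194,0,0,0,0,0,0.95],[-0.0288,-0.0026,0,0,0,0,0.95],[-0.0376,-0.0067,0,0,0,0,0.95],[-0.0456,-0.0123,0,0,0,0,0.95]]'; python3 -c "
from h import *;st()"
python3 -m crank '[[-0.0068,-0.0068,0,0,0,0,0.95],[-0.0124,-0.0148,0,0,0,0,0.95],[-0.0165,-0.0236,0,0,0,0,0.95],[-0.0191,-0.033,0,0,0,0,0.95],[-0.0199,-0.0427,0,0,0,0,0.95]]';python3 -c "
from h import *;st()"
```

```text
clock: 7.65
eef_pos: [468.9, -224.4, 143.3]
tcp_rot: [-3.136, -0.005, 0.674]
contact_force: [8.2, 24.8, 7.3]
opening: 0.175
grasp_force: 33.1
t7.65 theta(cw from .675) 129.5 rad 53.6 z 143.3 Frad -24.9 Ftan -7.8 Fz 7.3 op 0.175
clock: 8.15
eef_pos: [431.5, -205.5, 144.0]
tcp_rot: [3.137, -0.01, 0.674]
contact_force: [21.9, 16.2, -12.6]
opening: 0.178
grasp_force: 30.7
t8.15 theta(cw from .675) 176.5 rad 51.5 z 144.0 Frad -27.1 Ftan -2.7 Fz -12.6 op 0.178
```

Run:
```python
from h import *; from scipy.optimize import least_squares
D=np.loadtxt('log.txt');P=np.vstack([D[:,1:3],[513.9,-136.7]])
for R0 in (55,None):
    f=(lambda x:np.hypot(*(P-x[:2]).T)-(R0 or x[2]))
    q=least_squares(f,[470,-171,55.]);print(q.x,q.fun)
c=least_squares(lambda x:np.hypot(*(P-x[:2]).T)-55,[470,-171.]).x
A=R.from_euler('xyz',[np.pi,0,.676]);from rig import r
p=r.sense()['eef_pos']; v=A.inv().apply(p-[*c,p[2]]);print("tool-frame pos rel axis",v,np.degrees(np.arctan2(v[1],v[0])))
```

```text
[ 472.33705508 -170.22478884   55.        ] [-0.00677161  0.53803416 -0.66907399 -1.08584741 -1.60159312]
[ 473.46850669 -171.51042769   53.63933931] [ 0.28194064  0.19269302 -0.50578886  0.31816066 -0.28700547]
tool-frame pos rel axis [-5.38788624e+01  1.95396373e+00  2.39291542e-16] 177.92302904054014
```

```bash
sed -i 's/c=(469.7,-170.9)/c=(472.5,-170.7)/' h.py; python3 -m crank '[[0.0036,-0.008,0,0,0,0,0.95],[0.0061,-0.0173,0,0,0,0,0.95],[0.0102,-0.0261,0,0,0,0,0.95],[0.0157,-0.0339,0,0,0,0,0.95],[0.0226,-0.0408,0,0,0,0,0.95]]'; python3 -c "
from h import *;st()"
```

```text
clock: 8.65
eef_pos: [419.9, -161.9, 143.8]
tcp_rot: [3.139, -0.001, 0.677]
contact_force: [1.7, -5.1, 0.1]
opening: 0.174
grasp_force: 31.9
t8.65 theta(cw from .675) 228.1 rad 53.3 z 143.8 Frad -2.6 Ftan -4.8 Fz 0.1 op 0.174
```

```bash
python3 -m crank '[[0.0064,-0.0042,0,0,0,0,0.95],[0.0131,-0.0078,0,0,0,0,0.95],[0.0203,-0.0105,0,0,0,0,0.95],[0.0278,-0.0121,0,0,0,0,0.95],[0.0355,-0.0126,0,0,0,0,0.95]]'
python3 - <<'E'
from h import *;st()
from rig import cams
f=cams.grab_frame("scene");np.savez("pics/s4.npz",**f)
g=cams.grab_frame("top");np.savez("pics/t4.npz",**g)
a=cv2.resize(f["image"][210:330,240:360,::-1],(400,400),interpolation=cv2.INTER_CUBIC)
b=cv2.resize(g["image"][180:270,270:360,::-1],(400,400),interpolation=cv2.INTER_CUBIC) 
cv2.imwrite("pics/s4.png",np.hstack([a,b]))
E
```

```text
clock: 9.15
eef_pos: [437.2, -128.6, 143.5]
tcp_rot: [-3.139, 0.002, 0.677]
contact_force: [-8.2, 1.0, 11.5]
opening: 0.178
grasp_force: 33.0
t9.15 theta(cw from .675) 268.7 rad 54.9 z 143.5 Frad 6.1 Ftan -5.7 Fz 11.5 op 0.178
```

View pics/s4.png

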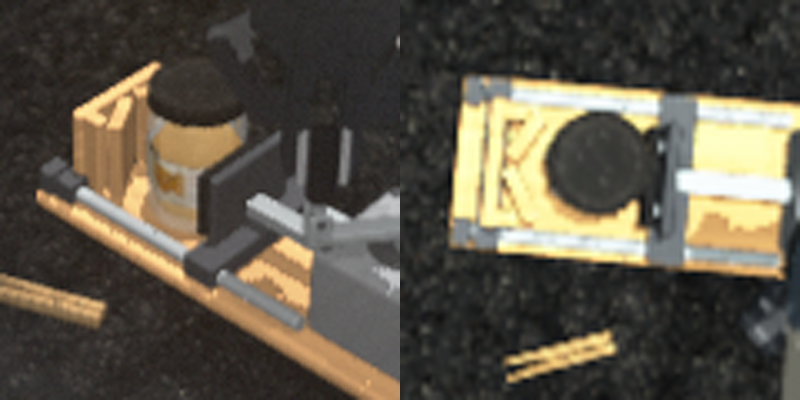

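Left panel: the jar is now at the pad, at about (195,150), with a visible gap to the V stop at about (120,130). Right panel: the lid centre is at (595,160), about 13-16 mm short of the V. I'll keep going.

```bash
python3 -m crank '[[0.0078,-0.0005,0,0,0,0,0.95],[0.0154,0.0012,0,0,0,0,0.95],[0.0228,0.0038,0,0,0,0,0.95],[0.0297,0.0075,0,0,0,0,0.95],[0.036,0.0121,0,0,0,0,0.95]]'; python3 -c "
from h import *;st()"
python3 -m crank '[[0.0025,0.0024,0,0,0,0,0.95],[0.005,0.0047,0,0,0,0,0.95],[0.0072,0.0073,0,0,0,0,0.95],[0.0093,0.01,0,0,0,0,0.95]]';python3 -c "
from h import *;st()"
```

```text
clock: 9.75
eef_pos: [472.8, -113.9, 143.5]
tcp_rot: [-3.136, 0.001, 0.675]
contact_force: [-5.8, 11.8, 12.7]
opening: 0.175
grasp_force: 33.6
t9.75 theta(cw from .675) 308.9 rad 56.8 z 143.5 Frad 11.8 Ftan -5.8 Fz 12.7 op 0.175
clock: 10.15
eef_pos: [487.3, -115.7, 143.6]
tcp_rot: [-3.137, -0.002, 0.675]
contact_force: [-2.1, 12.8, 9.4]
opening: 0.174
grasp_force: 33.5
t10.15 theta(cw from .675) 323.8 rad 56.9 z 143.6 Frad 11.8 Ftan -5.4 Fz 9.4 op 0.174
```

Run:
```python
from h import *; from scipy.optimize import least_squares
D=np.loadtxt('log.txt');P=D[:,1:3]
for R0 in (55,None):
    f=(lambda x:np.hypot(*(P-x[:2]).T)-(R0 or x[2]))
    q=least_squares(f,[470,-171,55.]);print(q.x,q.fun.round(2))
c=q.x
A=R.from_euler('xyz',[np.pi,0,.676]);from rig import r
p=r.sense()['eef_pos']; v=A.inv().apply(p-[*c[:2],p[2]]);print("tool-frame pos rel axis",v,np.degrees(np.arctan2(v[1],v[0])))
```

```text
[ 473.48416843 -169.46003733   55.        ] [-1.17  0.25  0.18  0.28 -0.87 -0.39  0.52  0.46]
[ 473.47085493 -169.45009864   54.90773322] [-1.07  0.36  0.28  0.37 -0.79 -0.31  0.61  0.55]
tool-frame pos rel axis [ 4.43997571e+01 -3.32288269e+01 -4.06935766e-15] -36.81122201588257
```

```bash
sed -i 's/c=(472.5,-170.7)/c=(473.5,-169.5)/' h.py; python3 -m crank '[[0.0025,0.0022,0,0,0,0,0.95],[0.0045,0.0047,0,0,0,0,0.95],[0.006,0.0073,0,0,0,0,0.95],[0.0072,0.0099,0,0,0,0,0.95]]'; python3 -c "
from h import *;st()"
python3 -m crank '[[0.0011,0.0027,0,0,0,0,0.95],[0.0021,0.0055,0,0,0,0,0.95],[0.0029,0.0083,0,0,0,0,0.95],[0.0036,0.0111,0,0,0,0,0.95]]';python3 -c "
from h import *;st()"
```

```text
clock: 10.55
eef_pos: [499.6, -119.8, 143.7]
tcp_rot: [-3.139, -0.001, 0.676]
contact_force: [-1.4, 8.1, 6.9]
opening: 0.178
grasp_force: 33.0
t10.55 theta(cw from .675) 336.3 rad 56.1 z 143.7 Frad 6.5 Ftan -5.0 Fz 6.9 op 0.178
clock: 10.95
eef_pos: [509.6, -126.3, 143.7]
tcp_rot: [-3.139, -0.002, 0.676]
contact_force: [-0.7, 6.9, 5.5]
opening: 0.179
grasp_force: 32.7
t10.95 theta(cw from .675) 348.6 rad 56.3 z 143.7 Frad 4.8 Ftan -5.0 Fz 5.5 op 0.179
```

```bash
python3 -m crank '[[0.0005,0.0029,0,0,0,0,0.95],[0.0009,0.0058,0,0,0,0,0.95],[0.0011,0.0087,0,0,0,0,0.95],[0.0012,0.0116,0,0,0,0,0.95]]';  python3 - <<'E'
from h import *;st()
from rig import cams
f=cams.grab_frame("scene");np.savez("pics/s5.npz",**f)
g=cams.grab_frame("top");np.savez("pics/t5.npz",**g)
a=cv2.resize(f["image"][210:330,240:360,::-1],(400,400),interpolation=cv2.INTER_CUBIC)
b=cv2.resize(g["image"][180:270,270:360,::-1],(400,400),interpolation=cv2.INTER_CUBIC) 
cv2.imwrite("pics/s5.png",np.hstack([a,b]))
E
```

```text
clock: 11.35
eef_pos: [517.9, -134.7, 143.7]
tcp_rot: [-3.14, -0.002, 0.676]
contact_force: [-0.3, 6.8, 5.8]
opening: 0.179
grasp_force: 32.6
t11.35 theta(cw from .675) 0.6 rad 56.4 z 143.7 Frad 4.0 Ftan -5.5 Fz 5.8 op 0.179
```

View pics/s5.png

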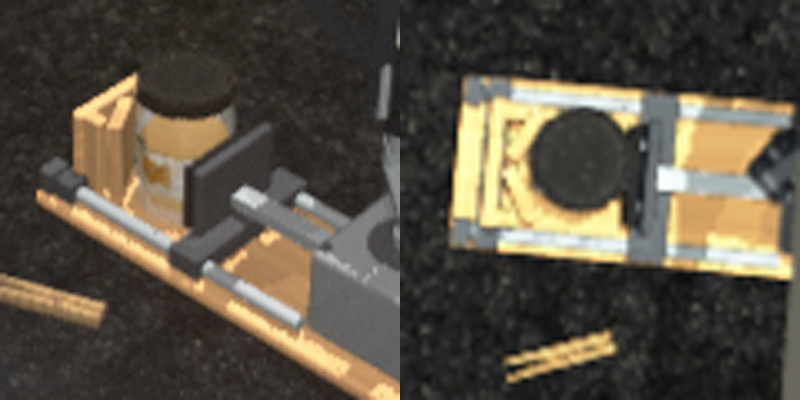

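Left panel: the jar at (185,150) is pressed on by the pad and close to the V. Right panel: the lid centre moved from 595 to 579, about 10 mm, so it isn't seated yet. From here I'll take finer steps and watch Ftan.

```bash
python3 -m crank '[[0,0.0025,0,0,0,0,0.95],[-0.0002,0.0049,0,0,0,0,0.95],[-0.0005,0.0073,0,0,0,0,0.95],[-0.0008,0.0097,0,0,0,0,0.95]]' >/dev/null; python3 -c "
from h import *;st()"
python3 -m crank '[[-0.0005,0.0024,0,0,0,0,0.95],[-0.0011,0.0047,0,0,0,0,0.95]]' >/dev/null; python3 -c "
from h import *;st()"
python3 -m crank '[[-0.0007,0.0024,0,0,0,0,0.95],[-0.0015,0.0047,0,0,0,0,0.95]]' >/dev/null; python3 -c "
from h import *;st()"
```

```text
t11.85 theta(cw from .675) 10.2 rad 56.5 z 143.7 Frad 2.8 Ftan -6.7 Fz 6.1 op 0.175
t12.05 theta(cw from .675) 15.1 rad 56.5 z 143.7 Frad 2.4 Ftan -8.4 Fz 6.2 op 0.178
t12.25 theta(cw from .675) 20.0 rad 56.5 z 143.7 Frad 2.3 Ftan -9.3 Fz 6.1 op 0.181
```

Run:
```python
from h import *;st()
from rig import cams
f=cams.grab_frame("scene");np.savez("pics/s6.npz",**f)
def sub(a,b,box):
    x0,x1,y0,y1=box;G=lambda i:cv2.cvtColor(i,cv2.COLOR_RGB2GRAY).astype(np.float32)
    A=G(a)[y0:y1,x0:x1];B=G(b)
    k=4;A=cv2.resize(A,None,fx=k,fy=k,interpolation=cv2.INTER_CUBIC);m=14
    C=cv2.resize(B[y0-m:y1+m,x0-m:x1+m],None,fx=k,fy=k,interpolation=cv2.INTER_CUBIC)
    s=cv2.matchTemplate(C,A,cv2.TM_CCOEFF_NORMED);_,v,_,l=cv2.minMaxLoc(s)
    return (np.array(l)/k-m),round(v,3)
I=[np.load(f"pics/s{i}.npz")["image"] for i in (4,5,6)]
for n,b in [("jar",(282,311,228,262)),("carr",(290,304,278,294)),("peg",(240,272,290,310))]:
    bb=b
    print(n,"5->6",sub(I[1],I[2],b),"5->4",sub(I[1],I[0],b))
```

```text
t12.25 theta(cw from .675) 20.0 rad 56.5 z 143.7 Frad 2.3 Ftan -9.3 Fz 6.1 op 0.181
jar 5->6 (array([-0.25,  0.  ]), 0.992) 5->4 (array([4. , 2.5]), 0.986)
carr 5->6 (array([-1. , -0.5]), 0.963) 5->4 (array([4.5 , 2.75]), 0.971)
peg 5->6 (array([0., 0.]), 0.999) 5->4 (array([0., 0.]), 0.998)
```

The jar moved only about 0.6 mm over the last 2.5 mm of jaw travel, and Ftan is about 4 N above idle, so the squeeze is about 20-30 N. A counter-clockwise push of only about 1.3 N at the handle would loosen it. So I'll relax part of the tangential push and open the fingers. Then I'll fold the handle with a purely radial push.

```bash
python3 -m crank '[[0.0002,-0.0005,0,0,0,0,0.95],[0.0002,-0.0005,0,0,0,0,0.95]]' >/dev/null; python3 -c "
from h import *;st()"
```

```text
t12.50 theta(cw from .675) 20.1 rad 56.5 z 143.7 Frad 2.3 Ftan -5.7 Fz 5.8 op 0.180
```

```bash
python3 -m crank '[[0.0001,-0.0003,0,0,0,0,0.95],[0.0001,-0.0003,0,0,0,0,0.95]]' >/dev/null; python3 -c "
from h import *;st()"
python3 -m crank '[[0,0,0,0,0,0,0.8],[0,0,0,0,0,0,0.7],[0,0,0,0,0,0,0.6],[0,0,0,0,0,0,0.6]]'; python3 -c "
from h import *;st()"
python3 -m crank '[[0,0,-0.02,0,0,0,0.6],[0,0,-0.06,0,0,0,0.6],[0,0,-0.06,0,0,0,0.6]]'
python3 - <<'E'
from h import *;st()
from rig import r,cams
f=cams.grab_frame("wrist");s=r.sense();np.savez("pics/w7.npz",**f)
im=f["image"][:,:,::-1].copy()
c=np.array([473.5,-169.5,0]);t=.675-np.radians(20.1);d=np.array([np.cos(t),np.sin(t),0])
for P in [c+55*d+[0,0,160],c+[0,0,92],c+55*d+[0,0,102]]: cv2.circle(im,tuple(int(x) for x in proj(f,P)),3,(0,0,255),1)
q=c+82*d+[0,0,203];print("go out",go(s,q,t))
cv2.imwrite("pics/w7.png",cv2.resize(im,(800,600)))
E
```

```text
t12.70 theta(cw from .675) 20.1 rad 56.5 z 143.8 Frad 3.0 Ftan -5.4 Fz 5.1 op 0.176
clock: 13.1
eef_pos: [526.4, -152.4, 143.3]
tcp_rot: [-3.141, 0.0, 0.677]
contact_force: [-0.4, 0.0, -0.3]
opening: 0.397
grasp_force: 0.0
t13.10 theta(cw from .675) 20.8 rad 55.5 z 143.3 Frad -0.4 Ftan -0.2 Fz -0.3 op 0.397
clock: 13.4
eef_pos: [529.1, -153.2, 207.8]
tcp_rot: [3.136, -0.004, 0.677]
contact_force: [-0.0, 0.1, 0.6]
opening: 0.399
grasp_force: 0.0
t13.40 theta(cw from .675) 22.3 rad 57.9 z 207.8 Frad 0.0 Ftan -0.1 Fz 0.6 op 0.399
go out (array([0.024 , 0.0071, 0.0029]), array([ 0.003, -0.003,  0.353]))
```

View pics/w7.png

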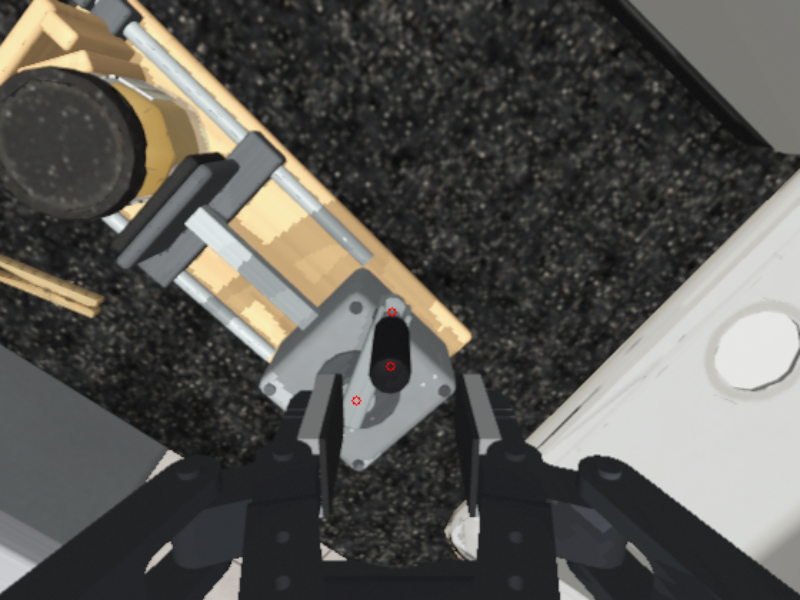

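The wrist view shows the handle standing upright at (390,350), the arm running to (355,410), the jar standing in the V and the projected marks matching. I'll move outside the handle with the fingers shut.

```bash
python3 -m crank '[[0.024,0.007,0,0,0,0.35,1.0],[0.024,0.007,0,0,0,0.35,1.0],[0.024,0.007,0,0,0,0.35,1.0],[0.024,0.007,0,0,0,0.35,1.0],[0.024,0.007,0,0,0,0.35,1.0]]'
python3 -m crank '[[0,0,0.02,0,0,0,1.0],[0,0,0.04,0,0,0,1.0],[0,0,0.04,0,0,0,1.0]]'
python3 - <<'E'
from h import *;st()
from rig import r
s=r.sense()
c=np.array([473.5,-169.5,0]);t=.675-np.radians(20.1);d=np.array([np.cos(t),np.sin(t),0])
for rr,z in [(74,161),(59.8,161.3),(46.4,156.8),(35.4,148),(28,136),(26,129)]: print(rr,z,go(s,c+rr*d+[0,0,z],t))
E
```

```text
clock: 13.95
eef_pos: [549.1, -142.7, 202.7]
tcp_rot: [-3.141, 0.001, 0.329]
contact_force: [0.7, 0.5, -0.2]
opening: -0.002
grasp_force: 0.0
clock: 14.25
eef_pos: [547.7, -142.3, 160.9]
tcp_rot: [-3.139, 0.004, 0.328]
contact_force: [-0.6, 0.3, 0.7]
opening: 0.001
grasp_force: 0.0
t14.25 theta(cw from .675) 18.6 rad 79.0 z 160.9 Frad -0.5 Ftan -0.5 Fz 0.7 op 0.001
74 161 (array([-0.005 ,  0.0021, -0.    ]), array([-0.003,  0.004,  0.004]))
59.8 161.3 (array([-0.0192,  0.002 , -0.0003]), array([-0.003,  0.004,  0.004]))
46.4 156.8 (array([-0.0326,  0.002 ,  0.0043]), array([-0.003,  0.004,  0.004]))
35.4 148 (array([-0.0435,  0.002 ,  0.0131]), array([-0.003,  0.004,  0.004]))
28 136 (array([-0.0509,  0.002 ,  0.0251]), array([-0.003,  0.004,  0.004]))
26 129 (array([-0.0529,  0.002 ,  0.0321]), array([-0.003,  0.004,  0.004]))
```

```bash
python3 -m crank '[[-0.002,0.002,0,0,0,0,1.0],[-0.006,0.002,0,0,0,0,1.0],[-0.0105,0.002,0,0,0,0,1.0],[-0.015,0.002,0,0,0,0,1.0],[-0.0192,0.002,0,0,0,0,1.0]]' >/dev/null; python3 -c "
from h import *;st()"
python3 -m crank '[[-0.005,0,0.001,0,0,0,1.0],[-0.0095,0,0.003,0,0,0,1.0],[-0.0134,0,0.0046,0,0,0,1.0]]' >/dev/null; python3 -c "
from h import *;st()"
```

```text
t14.75 theta(cw from .675) 21.2 rad 61.5 z 164.2 Frad 0.8 Ftan -0.2 Fz 1.8 op 0.001
t15.05 theta(cw from .675) 21.2 rad 47.6 z 158.8 Frad -0.2 Ftan 0.2 Fz 1.0 op 0.001
```

```bash
python3 -m crank '[[-0.006,0,0.004,0,0,0,1.0],[-0.011,0,0.009,0,0,0,1.0],[-0.015,0,0.0145,0,0,0,1.0],[-0.0184,0,0.021,0,0,0,1.0],[-0.0184,0,0.021,0,0,0,1.0]]' >/dev/null
python3 - <<'E'
from h import *;st()
from rig import cams
f=cams.grab_frame("scene");g=cams.grab_frame("wrist")
a=cv2.resize(f["image"][215:305,320:410,::-1],(400,400),interpolation=cv2.INTER_CUBIC)
b=cv2.resize(g["image"][200:400,180:380,::-1],(400,400)) 
cv2.imwrite("pics/s8.png",np.hstack([a,b]))
E
```

```text
t15.55 theta(cw from .675) 21.1 rad 28.5 z 136.6 Frad -0.9 Ftan -0.6 Fz 0.9 op 0.004
```

View pics/s8.png

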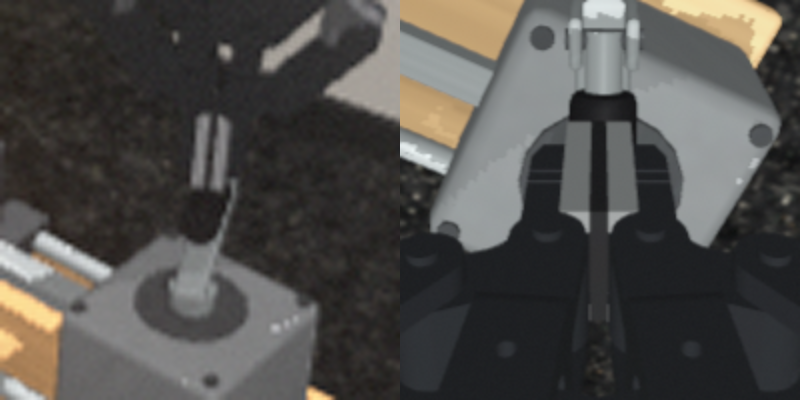

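The handle is folded most of the way under the fingertips: the sleeve is at (205,215) on the left, and in line with the arm in the wrist view. Now I'll press it flat.

```bash
python3 -m crank '[[-0.001,0,0.003,0,0,0,1.0],[-0.002,0,0.006,0,0,0,1.0],[-0.002,0,0.008,0,0,0,1.0],[-0.002,0,0.008,0,0,0,1.0]]' >/dev/null; python3 -c "
from h import *;st()"
python3 -m crank '[[0,0,0.001,0,0,0,1.0],[0,0,0.001,0,0,0,1.0],[0,0,0.001,0,0,0,1.0]]' >/dev/null; python3 -c "
from h import *;st()"
```

```text
t16.05 theta(cw from .675) 21.9 rad 27.5 z 129.6 Frad -0.3 Ftan -0.3 Fz 0.6 op 0.003
t16.35 theta(cw from .675) 22.0 rad 27.6 z 128.9 Frad -1.7 Ftan -0.6 Fz 2.5 op 0.003
```

```bash
python3 -m crank '[[0,0,0.001,0,0,0,1.0],[0,0,0.001,0,0,0,1.0],[0,0,0.001,0,0,0,1.0]]' >/dev/null; python3 -c "
from h import *;st()"
python3 -m crank '[[0,0,0.001,0,0,0,1.0],[0,0,0.001,0,0,0,1.0],[0,0,0.001,0,0,0,1.0]]' >/dev/null; python3 -c "
from h import *;st()"
```

```text
t16.65 theta(cw from .675) 22.4 rad 27.6 z 128.5 Frad -4.7 Ftan -0.3 Fz 10.2 op -0.001
t16.95 theta(cw from .675) 22.9 rad 27.7 z 128.1 Frad -7.5 Ftan -0.2 Fz 17.9 op -0.002
```

Fz has risen to 18 N and the sleeve top is at its folded height, so the handle is flat. I'll retreat and check.

```bash
python3 -m crank '[[0,0,-0.005,0,0,0,1.0],[0,0,-0.03,0,0,0,1.0],[0,0,-0.07,0,0,0,1.0],[0,0,-0.1,0,0,0,1.0],[0,0,-0.1,0,0,0,1.0]]' 
python3 -m crank '[[-0.05,0,0,0,0,0,1.0],[-0.08,0,0,0,0,0,1.0],[-0.08,0,0,0,0,0,1.0],[-0.08,0,0,0,0,0,1.0]]'
python3 - <<'E'
from h import *
from rig import cams
f=cams.grab_frame("scene");g=cams.grab_frame("wrist");np.savez("pics/s9.npz",**f)
a=cv2.resize(f["image"][215:335,260:420,::-1],(400,300),interpolation=cv2.INTER_CUBIC)
b=cv2.resize(g["image"][:,:,::-1],(400,300)) 
cv2.imwrite("pics/s9.png",np.hstack([a,b]))
exec('''
def sub(a,b,box):
    x0,x1,y0,y1=box;G=lambda i:cv2.cvtColor(i,cv2.COLOR_RGB2GRAY).astype(np.float32)
    A=G(a)[y0:y1,x0:x1];B=G(b);k=8;m=6
    A=cv2.resize(A,None,fx=k,fy=k,interpolation=cv2.INTER_CUBIC)
    C=cv2.resize(B[y0-m:y1+m,x0-m:x1+m],None,fx=k,fy=k,interpolation=cv2.INTER_CUBIC)
    s=cv2.matchTemplate(C,A,cv2.TM_CCOEFF_NORMED);_,v,_,l=cv2.minMaxLoc(s)
    return (np.array(l)/k-m),round(v,3)
''')
o=np.load("pics/s6.npz")["image"]
for n,bx in [("jar",(282,311,228,262)),("carr",(287,302,278,294))]: print(n,sub(o,f["image"],bx))
E
```

```text
clock: 17.45
eef_pos: [502.6, -162.3, 231.0]
tcp_rot: [3.137, -0.006, 0.327]
contact_force: [0.3, -0.9, 0.0]
opening: -0.0
grasp_force: 0.0
clock: 17.85
eef_pos: [424.2, -187.4, 226.6]
tcp_rot: [3.142, -0.001, 0.326]
contact_force: [-0.1, 0.2, -0.3]
opening: 0.003
grasp_force: 0.0
jar (array([0., 0.]), 0.998)
carr (array([0., 0.]), 0.997)
```

View pics/s9.png

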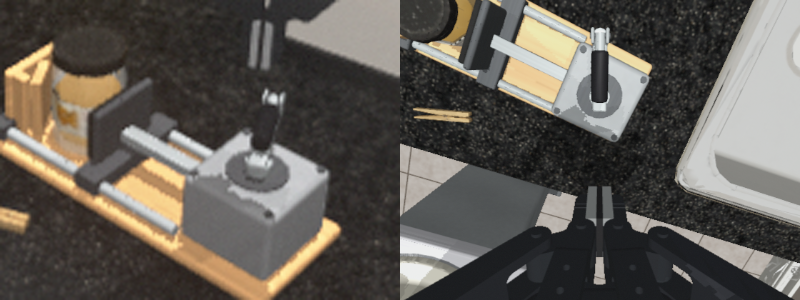

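The handle lies flat along the arm, with the sleeve at about (265,125) on the left and (600,75) on the right. The jar stands upright against the V, and neither the jaw nor the jar has moved since the clamp was tightened. Handing in.

```bash
python3 -c "
from rig import sign_off; print(sign_off())"
```

```text
the job is handed in; nothing more can be done
None
```

I clamped the jar between the pad and the V stop at an estimated 20–30 N, folded the crank handle back down flat without the jaw shifting, and handed the job in at about 18 s; no verdict was returned.

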